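Press-fit a connector home with the screw press

TASK

The connector on the green board is only started in its holes; seat it with the screw press, without touching the connector yourself. Push the sliding board nest by its upright plate fully home under the ram, then push the press's three-armed wheel round clockwise (seen from above) until the connector sits flush on the board, where the depth stop ends the turn. Then push the wheel back the other way until there is at least 5 mm of air between ram and connector; leave the nest home and the small things round the press where they are.

Things in the scene. Friction and masses are not known exactly. Their poses are not given: they have to be found in the camera images.
- press: Blue bench screw press (fixed). Origin: on the bench under the ram's axis; +y is the side the nest comes in from. Base 26 mm high, x -60 to 130, y -125 to 125 mm; column x 60 to 116 mm; head 72 mm wide, top at z = 148 mm (brass flange 152); only the wheel is higher. A shelf hangs over the back of the bench (front edge at world x = 0.596 m, underside at z = 0.623 m).
- board_nest (a joint): Aluminium slide (84 x 130 mm, on two rails) carrying the green board; m; 0 = drawn fully out to +y of the press, 0.070 = fully home against the end stop, connector under the ram. Moves along the press's -y with about 2.5 N of friction and stays where it is left.
- push_plate (a point): Centre of the outer (+y) face, lined with black, of the nest's upright push plate: 46 mm wide (press's x), z = 34 to 86 mm, 8 mm thick. Push this face toward the press's -y; with the nest home it is 189 mm from the ram's axis. Beyond it is only bench.
- connector_seat (a point): Point on the board's top face (z = 56 mm) in the middle of the connector's holes; moves with the nest; axes parallel to the press's.
- connector: Black box header, 12 x 46 x 14 mm, ten pin pairs, standing loose in its holes 5 mm proud of the board. Origin: middle of the housing's underside, z up. It goes down only under about 70 N from the ram and then stays down; seated, the origin is at connector_seat.
- ram_face (a point): Centre of the flat underside (26 x 56 mm) of the ram's foot. Comes down 20 mm per turn of the wheel; 84 mm above the bench at wheel = 0, level with the seated connector's top (70 mm) at wheel = 4.40 rad.
- wheel (a joint): Turn of the wheel, rad, growing clockwise seen from above (ram goes down); stops at -1.20 (top) and 4.52 (depth stop: connector fully seated; it springs back up to 0.15 rad when let go). About 0.12 N m of friction holds it where it is left; 0.25 N m more while the connector goes in (about 6 N of finger push 60 mm from the axis). Turning back, only the friction.
- hub (a point): On the wheel's axis, at the mid-height of its three arms (191 mm above the bench at wheel = 0, 3.2 mm lower per rad). Hub 38 mm across, its top 20 mm above this point. Arms are level round rods, 10 mm thick, 120 degrees apart, free between radius 19 and 77 mm; below them, outside radius 21 mm, there is nothing down to the head's top at 148 mm.
- arm0_ball (a point): Centre of the red ball (23 mm across) at the end of one arm, 88 mm from the axis.
- arm1_ball (a point): Centre of the black ball at the end of the next arm, counter-clockwise from the red one.
- arm2_ball (a point): Centre of the third arm's black ball.
- flux_tin: Bystander: loose white tin, 49 mm across, 33 mm high, near the press. Origin under its centre.
- relay_cube: Bystander: loose black relay, 28 x 30 x 26 mm. Origin under its centre.
- solder_spool: Bystander: loose spool, blue and silver, 51 mm across, 46 mm high. Origin under its centre.
- driver_red: Bystander: loose screwdriver with red handle, 189 x 25 x 30 mm, lying flat. Origin under its centre.
There are look-alikes about, which are no part of the job. Leave any red look-alike of the connector alone.

How it is judged:
By the outcome, as a careful person would: the job done as asked, in the order asked, and still so for the second after the job is handed in, with the robot touching nothing.
It also fails if it takes over 69 s, if anything falls off the work surface, if the arm or the gripper's body presses on something with over 40 N, if the wrist force passes 120 N, or if a joint passes its speed limit or range.

ROBOT

A 6-joint arm with a two-finger parallel gripper is mounted at the origin on a cart in front of the work surface, level with it; the furniture and walls round the work are solid. World frame = base frame: x ahead of the robot, y to its left, z up, the work surface at z = 0. Lengths are in m, angles in rad, forces in N, time in s.
With the tool pointing down it reaches from about 0.225 to 0.875 m from the base axis. Payload 3.4 kg.
Tool frame: the origin (TCP) lies at the very end of the fingers, on their centre line; the grasp point (between the pads) lies 19 mm behind it; z points along the fingers, y is the line along which they close (so a half turn about z gives the same grasp; the last joint's range is limited). The gripper opens to 85 mm and grips with 20 to 120 N. Pads are 22 mm wide; open, the fingers measure 114 mm over their backs; the gripper's body (76 mm by 85 mm) begins 54 mm behind the grasp point. The pads swing forward as they close: fully open they stand 13 mm farther back than shut.
Start: joints at [-1.387, 0.276, 1.505, -0, 1.361, -0.121], TCP at [0.173, -0.549, 0.201] pointing down, gripper open.
Joint ranges: [-2.89, 2.89], [-0.75, 2.08], [0.22, 2.7], [-1.18, 4.32], [0.11, 2.71], [-2.7, 2.7]. Speed limits (rad/s): [2.57, 2.57, 3.14, 3.14, 3.14, 3.14].

INTERFACE

Orientations are given as a unit quaternion [w, x, y, z].
In Python, from rig import manip gives the robot as it stands. The module is installed in compiled form; this text tells all that it offers.
- The arm moves only by the tool play_rows, never from a script. Its argument "motion" is a list of rows, each a list of 5 numbers: the shift along the tool's x, y, z in units of 40 mm (1.0 is 40 mm), then the turn about the tool's z in units of 10 degrees (1.0 is 10 degrees), then the finger opening in mm, from 0 to 85.4. A call has 1 to 5 rows; each row is the pose to reach, as a shift and turn from the pose commanded when the call began, along the tool's axes at that moment; what a row does not reach only later rows make up. A row lasts 1/8 s, in which the tool goes at most 62.5 mm and 10.7 degrees, less where a joint would pass 70% of its speed; a pose out of reach is approached as far as the arm can. A call with a gripper value outside its range is refused whole. The fingers move at their own pace and stop on an object; "newtons" is the grip in N (left out, the last holds). Time passes only in rows, so rows that repeat a pose let the fingers close. It gives the time, the measured TCP pose, the force, the opening and the grip force at its end, in the units of the state.
- manip.get_state(): the state, without advancing time (a new reading comes with each control period).
- manip.get_image(name): name is "scene" or "top"; returns a dict with "img" (480x640x3 uint8, red, green, blue), "range_z" (480x640 float32, m along the optical axis (not along the pixel's ray), 0 where there is no reading), "fx", "fy", "cx", "cy" (pixels), "D" ([k1, k2, p1, p2, k3] as OpenCV has them; the pictures are not rectified), "R" (3x3) and "t" (3): a world point X has camera coordinates R X + t. Camera axes: x right, y down, z forward; pixel columns grow to the right and rows downward; lengths in m; the calibration is good to about 2 mm. A picture is of the moment at which its call begins.
- manip.sign_off(): hands the job in; it is judged then, once.
The state is a dict: "clock": time; "qpos": joint angles; "qd": joint speeds; "effort": joint torques, N m; "position": TCP position; "ee_rot": TCP orientation; "contact_force": force on the tool from outside, world axes, zero at the start; "moment": the same for the moment, N m; "width": finger opening in m; "gripper_force": force on a finger pad.
Only numpy, scipy, OpenCV 4.12 (cv2) and the standard library are available. Lean on these libraries where they do the work, as an engineer would, in place of code of your own. Each camera call takes 0.05 s, during which the arm holds its last target. There are 200 camera calls.

## Working session

There is one attempt and no reset: what is moved stays moved. The work goes in short steps, Python scripts to look and compute and a tool call to move; the robot and the scene stay as the last step left them, time stands still between calls to the robot, and variables do not carry over. Pictures are saved under pics/ and viewed, at most 10 in all, crops included, and the job is handed in when it is done.

Besides the shell and the picture viewer there is one more tool, called after "Emit:" as name(argument=value, ...) on one line, values as JSON. play_rows: Moves the arm, as the interface text tells. Its arguments: {"type":"object","properties":{"motion":{"type":"array","items":{"type":"array","items":{"type":"number"}}},"newtons":{"type":"number"}},"required":["motion"]}

```bash
mkdir -p pics; python3 - <<'E'
from rig import manip
import cv2,pickle
for n in("scene","top"):
    d=manip.get_image(n); cv2.imwrite(f"pics/{n}0.png",d["img"][:,:,::-1]); pickle.dump(d,open(f"{n}0.pkl","wb"))
    print(n,d["fx"],d["cx"],d["cy"],d["D"],d["R"],d["t"])
print(manip.get_state())
E
```

```text
scene 573.1661750286022 317.5186934994162 245.21125074293593 [0.01480806 0.         0.         0.         0.        ] [[-0.7885164  -0.6149392   0.00957419]
 [-0.39793634  0.49826754 -0.77030911]
 [ 0.46892276 -0.61121129 -0.63759878]] [0.42644861 0.28780629 1.11267016]
top 497.29010312177803 316.4939418879231 245.42186703861518 [0.02075909 0.         0.         0.         0.        ] [[ 0.06578905 -0.99779307  0.00898831]
 [-0.93534482 -0.06480416 -0.34775063]
 [ 0.34756564  0.01447101 -0.93754398]] [-0.02768044  0.53734949  0.90383914]
{'clock': 0.1, 'qpos': array([-1.38699357e+00,  2.76508235e-01,  1.50603509e+00, -8.38335549e-06,
        1.36070362e+00, -1.21035837e-01]), 'qd': array([-5.20387434e-04, -2.56086618e-03, -4.19345957e-03, -4.09793403e-05,
       -3.75868483e-04,  4.68359530e-04]), 'effort': array([ 1.98013753e-03, -4.17698193e+01, -2.46404296e+01, -1.67248108e-04,
        5.77434505e-03, -6.12142571e-06]), 'position': array([ 0.17245301, -0.54796541,  0.20022829]), 'ee_rot': array([-8.26609610e-04,  9.88406178e-01,  1.51830640e-01, -3.00511946e-05]), 'contact_force': array([ 0.01575227, -0.80315598,  0.56485854]), 'moment': array([ 0.0014608 ,  0.06311226, -0.01965617]), 'gripper_force': 0.0, 'width': 0.08538402828526313}
```

View pics/scene0.png

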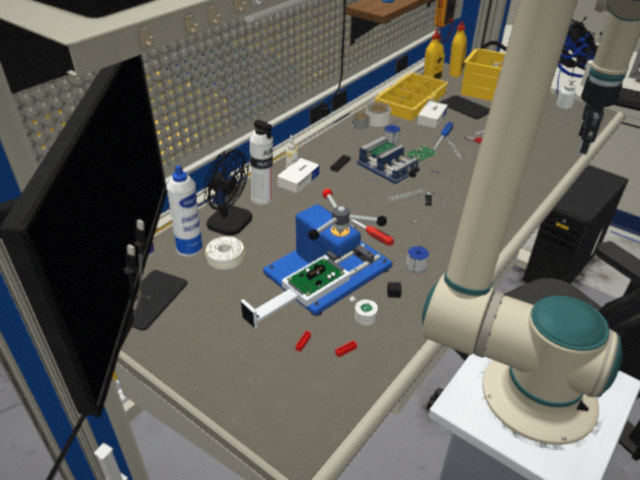

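View pics/top0.png

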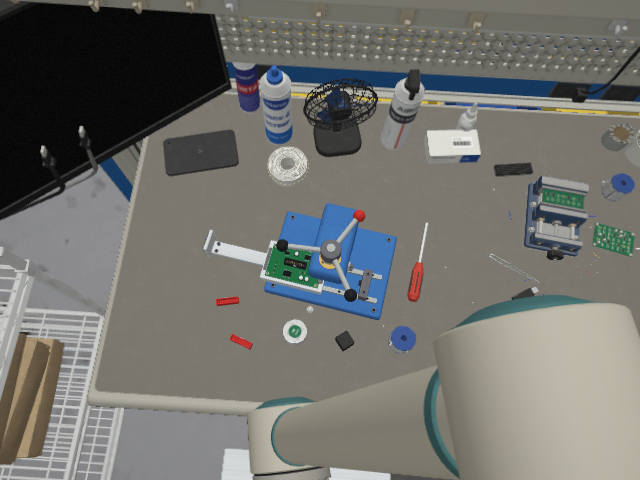

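The scene image shows the press at about (330,255) and the push plate at (248,313). In the top image:
- Hub (331,251), red ball (359,215), black balls (282,246) and (350,295).
- Push plate (209,243), connector about (295,264).
- Bystanders: tin (295,331), relay (345,341), spool (403,340), red driver (417,280).

Look-alikes: red headers at (228,301) and (241,341), a second vise-like fixture at (556,215), a white spool at (288,165) and a spool at (620,187). I choose the blue press with the three-armed wheel and will check it in a close crop.

```bash
cat > h.py <<'E'
import numpy as np,cv2,pickle
def load(n): return pickle.load(open(n+".pkl","rb"))
def K(d): return np.array([[d["fx"],0,d["cx"]],[0,d["fy"],d["cy"]],[0,0,1]])
def ray(d,u,v):
    p=cv2.undistortPoints(np.array([[[u,v]]],float),K(d),np.array(d["D"]))[0,0]
    R=np.array(d["R"]);return -R.T@np.array(d["t"]),R.T@np.array([p[0],p[1],1])
def atz(d,u,v,z):
    c,r=ray(d,u,v);return c+r*(z-c[2])/r[2]
def cloud(d):
    h,w=d["range_z"].shape;u,v=np.meshgrid(np.arange(w),np.arange(h))
    p=cv2.undistortPoints(np.stack([u,v],-1).reshape(-1,1,2).astype(float),K(d),np.array(d["D"])).reshape(h,w,2)
    X=np.dstack([p,np.ones((h,w))])*d["range_z"][...,None]
    return (X-np.array(d["t"]))@np.array(d["R"])
def tri(d1,a,d2,b):
    c1,r1=ray(d1,*a);c2,r2=ray(d2,*b)
    s=np.linalg.lstsq(np.c_[r1,-r2],c2-c1,rcond=None)[0]
    P,Q=c1+r1*s[0],c2+r2*s[1];return (P+Q)/2,np.linalg.norm(P-Q)
def proj(d,X): return cv2.projectPoints(np.array(X,float).reshape(-1,3),cv2.Rodrigues(np.array(d["R"]))[0],np.array(d["t"]),K(d),np.array(d["D"]))[0].reshape(-1,2)
E
python3 - <<'E'
from h import *
t=load("top0");s=load("scene0")
a=cv2.resize(t["img"][195:325,195:405],None,fx=3.8,fy=3.8,interpolation=cv2.INTER_CUBIC)
cv2.imwrite("pics/c1.png",a[:,:,::-1])
a=cv2.resize(s["img"][180:340,230:440],None,fx=3.7,fy=3.7,interpolation=cv2.INTER_CUBIC)
cv2.imwrite("pics/c2.png",a[:,:,::-1])
C=cloud(t)
for n,p in dict(hub=(331,251),red=(359,215),bl1=(282,246),bl2=(350,295),plate=(209,243),tin=(295,331),relay=(345,341),spool=(403,340),driver=(417,280),head=(338,215),board=(275,270)).items(): print(n,C[p[1],p[0]].round(4))
E
```

```text
hub [ 0.4879 -0.0194  0.2083]
red [ 0.5636 -0.0667  0.2017]
bl1 [0.495  0.0686 0.1981]
bl2 [ 0.4122 -0.0566  0.2012]
plate [0.5341 0.2284 0.0803]
tin [0.3749 0.0407 0.0329]
relay [ 0.3627 -0.0612  0.0266]
spool [ 0.3761 -0.1812  0.008 ]
driver [ 0.501  -0.207   0.0266]
head [ 0.5854 -0.0298  0.1468]
board [0.4934 0.091  0.0556]
```

View pics/c1.png

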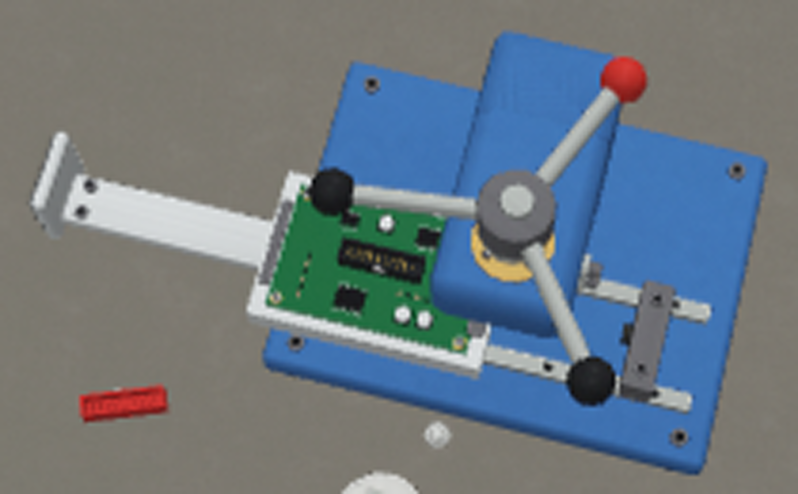

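View pics/c2.png

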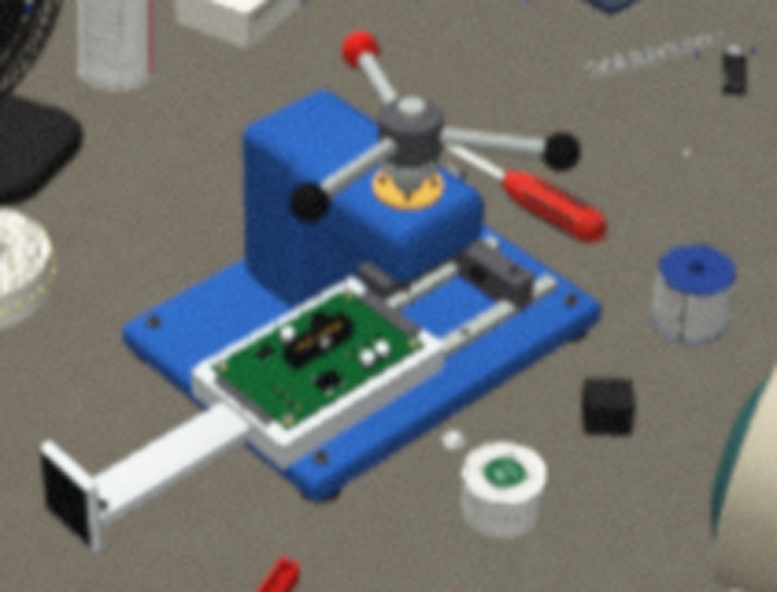

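The close crops confirm the press, the board with its black connector at top-crop (382,260), the push plate with its black outer face, and the wheel: red ball (625,79), black balls (332,191) and (591,381). Next I triangulate.

```bash
python3 - <<'E'
from h import *
t=load("top0");s=load("scene0")
T=lambda x,y:(195+(x+.5)/3.8-.5,195+(y+.5)/3.8-.5)
S=lambda x,y:(230+(x+.5)/3.7-.5,180+(y+.5)/3.7-.5)
B=[]
for n,a,b in [("red",(625,79),(361,50)),("bl_left",(332,191),(310,202)),("bl_right",(591,381),(562,150)),("hubtop",(516,201),(411,106)),("plateA",(62,134),(45,446)),("plateB",(55,230),(97,490)),("conn",(381,261),(319,340))]:
    X,e=tri(t,T(*a),s,S(*b));print(n,X.round(4),round(e,4));B.append(X)
B=np.array(B);c=B[:3].mean(0);print("centre",c,np.linalg.norm(B[:3,:2]-c[:2],axis=1),np.degrees(np.arctan2(*(B[:3]-c)[:,[1,0]].T)))
cor=np.array([atz(t,*T(*p),0.026)[:2] for p in [(352,65),(765,158),(697,472),(265,368)]]) 
print(cor, [np.linalg.norm(cor[i]-cor[i-1]) for i in range(4)])
m=np.array([(130,125),(130,-125),(-60,-125),(-60,125)])/1e3
def fit(m,c):
    a,b=m-m.mean(0),c-c.mean(0);H=a.T@b;th=np.arctan2(H[0,1]-H[1,0],H[0,0]+H[1,1])
    R=np.array([[np.cos(th),-np.sin(th)],[np.sin(th),np.cos(th)]]);return th,c.mean(0)-R@m.mean(0),R
th,o,R=fit(m,cor);print("yaw",np.degrees(th),"origin",o,"res",(cor-(m@R.T+o)).round(4).tolist())
C=cloud(t)[180:340,190:420].reshape(-1,3)
# head top / board / plate clouds in press frame
P=np.c_[(C[:,:2]-o)@R,C[:,2]]
for n,k in dict(headtop=(P[:,2]>.144)&(P[:,2]<.150)&(P[:,0]>.03),plate=(P[:,1]>.2)&(P[:,2]>.05)).items():
    print(n,k.sum(),P[k].min(0),P[k].max(0),np.median(P[k],0))
print("pf",((B[:,:2]-o)@R).round(4))
E
```

```text
red [ 0.5682 -0.0678  0.1895] 0.0001
bl_left [0.4999 0.0695 0.1899] 0.0004
bl_right [ 0.4151 -0.0575  0.1911] 0.0001
hubtop [ 0.4943 -0.0179  0.2088] 0.0004
plateA [0.5622 0.2279 0.0831] 0.0004
plateB [0.5159 0.2285 0.0747] 0.0122
conn [0.5067 0.0506 0.0685] 0.0004
centre [ 0.49441182 -0.01861335  0.19017583] [0.08867359 0.0882607  0.08830808] [ -33.6883976    86.43106091 -153.86080361]
[[ 0.63916111  0.07958859]
 [ 0.59750285 -0.16172216]
 [ 0.41257656 -0.12687742]
 [ 0.4542755   0.11154532]] [np.float64(0.1876270782993127), np.float64(0.24488015165815719), np.float64(0.18818047085259101), np.float64(0.24204173575913696)]
yaw -9.99842488539629 origin [ 0.49141056 -0.01828968] res [[-0.002, -0.0027], [-0.0002, 0.0022], [0.002, 0.0041], [0.0003, -0.0037]]
headtop 1035 [ 0.03012368 -0.03532288  0.14401401] [0.11644446 0.03522175 0.14998853] [0.07483847 0.00536133 0.14719354]
plate 247 [-0.01912519  0.20115975  0.05011954] [0.0268941  0.25995028 0.09044281] [0.00249237 0.25053733 0.07384796]
pf [[ 0.0842 -0.0354]
 [-0.0069  0.0879]
 [-0.0683 -0.0519]
 [ 0.0028  0.0009]
 [ 0.027   0.2547]
 [-0.0188  0.2473]
 [ 0.0031  0.0705]]
```

```bash
cat > go.py <<'E'
# tool-frame shift (units) and turn (units) from the present pose to press-frame points and yaw psi
import sys,numpy as np
from scipy.spatial.transform import Rotation as Ro
from rig import manip
O=np.array([.4944,-.0185]);a=np.radians(-10);RP=np.array([[np.cos(a),-np.sin(a)],[np.sin(a),np.cos(a)]])
def go(pts,psi):
    s=manip.get_state();q=s["ee_rot"];R=Ro.from_quat([q[1],q[2],q[3],q[0]]).as_matrix()
    y=np.degrees(np.arctan2(R[1,0],R[0,0]))
    print("t",s["clock"],"pf",((s["position"][:2]-O)@RP).round(4),s["position"][2].round(4),"yaw",y.round(2),"F",s["contact_force"].round(1),"turn",((y-psi)/10).round(2))
    for p in pts:
        w=np.r_[RP@np.array(p[:2])+O,p[2]];print(p,(R.T@(w-s["position"])/.04).round(2))
E
python3 - <<'E'
from h import *
from go import go
go([(0,.31,.30),(0,.31,.05)],80)
for n in("top0","scene0"):
    C=cloud(load(n)).reshape(-1,3)
    r=np.linalg.norm(C[:,:2]-[.548,.287],axis=1)
    for lo,hi in((.03,.1),(.1,.2),(.2,.4),(.4,.8)):
        k=(C[:,2]>lo)&(C[:,2]<hi)&((C[:,0]>.56)|(C[:,1]>.245))&(C[:,0]>.3)
        if k.sum(): i=np.where(k)[0][np.argmin(r[k])];print(n,lo,r[i],C[i])
E
```

```text
t 0.1 pf [-0.2251 -0.5773] 0.2002 yaw 17.47 F [ 0.  -0.8  0.6] turn -6.25
(0, 0.31, 0.3) [ 15.23 -17.09  -2.46]
(0, 0.31, 0.05) [ 15.22 -17.08   3.79]
top0 0.03 0.057012792682503664 [0.56113297 0.23152042 0.08397441]
top0 0.1 0.19346439125839468 [0.57700267 0.47827811 0.19889274]
top0 0.2 0.1102388775271683 [0.60310749 0.38247656 0.3636519 ]
top0 0.4 0.046155375791529556 [0.5941395  0.28578967 0.62857433]
scene0 0.03 0.05471082351679848 [0.56001554 0.2336249  0.0750954 ]
scene0 0.1 0.2792062358958206 [0.56314146 0.00820463 0.13521631]
scene0 0.2 0.11289334444449718 [0.6051762  0.38434366 0.35858014]
scene0 0.4 0.043741144854104776 [0.5912879  0.29328058 0.64188925]
```

Emit:
play_rows(motion=[[0.5,-0.7,-0.8,-0.8,40],[1.2,-1.8,-1.5,-1.6,20],[2.0,-3.0,-1.5,-2.4,0],[2.8,-4.2,-1.5,-3.2,0],[3.6,-5.4,-1.5,-4.0,0]], newtons=30)

```text
clock: 0.72
position: [0.2453, -0.2972, 0.2607]
ee_rot: [-0.0, 0.876, 0.482, 0.0]
contact_force: [0.8, -0.2, 0.3]
width: -0.0
gripper_force: 0.0
```

```bash
python3 -c "
from go import go
go([(-.12,.31,.26)],80)"
```

```text
t 0.725 pf [-0.197  -0.3178] 0.2607 yaw 57.68 F [ 0.8 -0.2  0.3] turn -2.23
(-0.12, 0.31, 0.26) [15.25 -4.18  0.03]
```

Emit:
play_rows(motion=[[1.4,-0.4,0,-0.7,0],[2.8,-0.8,0,-1.4,0],[4.2,-1.2,0,-2.2,0],[5.6,-1.6,0,-2.2,0],[7.0,-2.0,0,-2.2,0]])

```text
clock: 1.35
position: [0.3282, -0.0184, 0.261]
ee_rot: [0.0, 0.769, 0.639, 0.0]
contact_force: [1.0, -0.6, 0.8]
width: 0.0003
gripper_force: 0.0
```

```bash
python3 -c "
from go import go
go([(-.12,.31,.26)],80)"
```

```text
t 1.35 pf [-0.1636 -0.0287] 0.261 yaw 79.43 F [ 1.  -0.6  0.8] turn -0.06
(-0.12, 0.31, 0.26) [8.48 1.01 0.02]
```

Emit:
play_rows(motion=[[1.4,0.2,0,0,0],[2.8,0.4,0,-0.06,0],[4.2,0.6,0,-0.06,0],[5.6,0.8,0,-0.06,0],[7.0,1.0,1.0,-0.06,0]])

```text
clock: 1.98
position: [0.4194, 0.2455, 0.2265]
ee_rot: [0.001, 0.765, 0.644, 0.003]
contact_force: [1.2, -0.2, 0.1]
width: 0.0001
gripper_force: 0.0
```

Emit:
play_rows(motion=[[1.0,0,1.0,0,0],[1.5,0,2.2,0,0],[1.5,0,3.4,0,0],[1.5,0,4.2,0,0],[1.5,0,4.2,0,0]])

```text
clock: 2.6
position: [0.4249, 0.3004, 0.0543]
ee_rot: [-0.001, 0.766, 0.643, -0.003]
contact_force: [0.4, 0.4, 0.2]
width: -0.0001
gripper_force: 0.0
```

```bash
python3 -c "
from go import go
go([(0,.31,.05),(0,.275,.05)],80)"
```

```text
t 2.6 pf [-0.1238  0.302 ] 0.0543 yaw 80.08 F [0.4 0.4 0.2] turn 0.01
(0, 0.31, 0.05) [0.2  3.1  0.09]
(0, 0.275, 0.05) [-0.68  3.1   0.09]
```

Emit:
play_rows(motion=[[0.1,1.0,0.1,0,0],[0.1,2.1,0.1,0,0],[0.0,3.1,0.1,0,0],[-0.4,3.1,0.1,0,0],[-0.7,3.1,0.1,0,0]])

```text
clock: 3.22
position: [0.5441, 0.2517, 0.0538]
ee_rot: [-0.0, 0.766, 0.643, -0.0]
contact_force: [-1.0, -0.1, 0.3]
width: 0.0003
gripper_force: 0.0
```

Emit:
play_rows(motion=[[-0.2,0,0,0,0],[-0.5,0,0,0,0],[-0.8,0,0,0,0],[-1.1,0,0,0,0],[-1.4,0,0,0,0]])

```text
clock: 3.85
position: [0.5337, 0.1971, 0.0533]
ee_rot: [-0.001, 0.766, 0.643, -0.0]
contact_force: [-4.2, 4.5, 6.5]
width: 0.0001
gripper_force: 3.3
```

```bash
python3 -c "
from go import go
go([(0,.200,.05)],80)"
```

```text
t 3.85 pf [0.0013 0.2192] 0.0533 yaw 80.06 F [-4.2  4.5  6.5] turn 0.01
(0, 0.2, 0.05) [-0.48 -0.03  0.08]
```

Emit:
play_rows(motion=[[-0.15,0,0,0,0],[-0.3,0,0,0,0],[-0.4,0,0,0,0],[-0.4,0,0,0,0]])

```text
clock: 4.35
position: [0.5314, 0.1806, 0.0531]
ee_rot: [0.0, 0.766, 0.643, -0.001]
contact_force: [-1.8, 1.7, 2.9]
width: -0.0
gripper_force: 1.6
```

Emit:
play_rows(motion=[[-0.06,0,0,0,0],[-0.12,0,0,0,0]])

```text
clock: 4.6
position: [0.5309, 0.1769, 0.053]
ee_rot: [-0.0, 0.766, 0.643, -0.0]
contact_force: [-2.8, 3.7, 4.5]
width: 0.0002
gripper_force: 2.8
```

```bash
python3 - <<'E'
from h import *
from go import *
go([(0,.200,.05)],80)
for n in ("scene","top"):
    d=manip.get_image(n);pickle.dump(d,open(n+"1.pkl","wb"))
d=load("scene1")
cv2.imwrite("pics/s1.png",cv2.resize(d["img"][180:340,230:440],None,fx=3.7,fy=3.7,interpolation=cv2.INTER_CUBIC)[:,:,::-1])
E
```

```text
t 4.6 pf [0.002  0.1987] 0.053 yaw 80.06 F [-2.8  3.7  4.5] turn 0.01
(0, 0.2, 0.05) [ 0.03 -0.05  0.07]
```

View pics/s1.png

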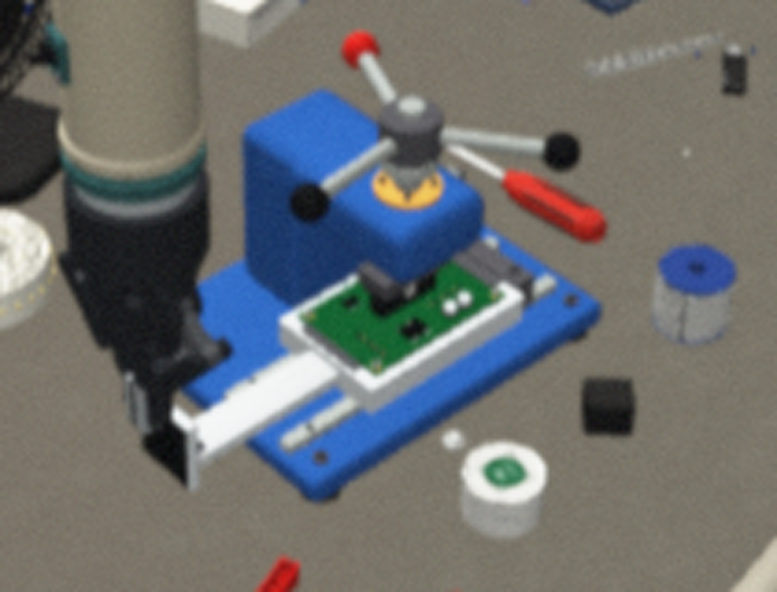

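The crop shows the nest almost home: the connector is at the ram foot (405,290) and the board edge is by the end stop (500,270). I keep pushing in small steps until the stop is felt.

Emit:
play_rows(motion=[[-0.05,0,0,0,0],[-0.1,0,0,0,0],[-0.1,0,0,0,0]])

```text
clock: 5.08
position: [0.5309, 0.1766, 0.0531]
ee_rot: [-0.002, 0.766, 0.642, 0.002]
contact_force: [-3.1, 13.3, 3.9]
width: 0.0001
gripper_force: 5.4
```

Emit:
play_rows(motion=[[-0.05,0,0,0,0],[-0.1,0,0,0,0],[-0.1,0,0,0,0]])

```text
clock: 5.45
position: [0.5314, 0.1758, 0.0538]
ee_rot: [-0.004, 0.767, 0.642, 0.005]
contact_force: [-1.8, 19.8, 4.9]
width: -0.0
gripper_force: 8.3
```

Emit:
play_rows(motion=[[0.4,0,0,0,0],[1.0,0,0,0,0],[1.0,0,-1.4,0,0],[1.0,0,-2.9,0,0],[1.0,0,-4.3,0,0]])

```text
clock: 6.08
position: [0.5378, 0.2073, 0.2262]
ee_rot: [0.002, 0.766, 0.643, -0.0]
contact_force: [1.1, 0.9, -0.4]
width: 0.0006
gripper_force: 0.0
```

Emit:
play_rows(motion=[[-1.0,-0.3,-0.9,0,0],[-2.3,-0.6,-0.9,0,0],[-3.6,-0.9,-0.9,0,0],[-4.4,-1.2,-0.9,0,0],[-4.8,-1.3,-0.9,0,0]])

```text
clock: 6.7
position: [0.4521, 0.0262, 0.2607]
ee_rot: [0.001, 0.766, 0.642, -0.001]
contact_force: [0.1, 0.4, -0.5]
width: 0.0002
gripper_force: 0.0
```

```bash
python3 - <<'E'
from h import *
from go import *
go([(-.0476,.0275,.26),(-.0476,.0275,.166)],80)
d=manip.get_image("scene");pickle.dump(d,open("scene2.pkl","wb"))
d2=manip.get_image("top");pickle.dump(d2,open("top2.pkl","wb"))
cv2.imwrite("pics/s2.png",cv2.resize(d["img"][180:340,230:440],None,fx=3.7,fy=3.7,interpolation=cv2.INTER_CUBIC)[:,:,::-1])
C=cloud(d);P=np.dstack([(C[...,:2]-O)@RP,C[...,2]])
k=(P[...,1]>.17)&(P[...,1]<.27)&(abs(P[...,0])<.035)&(P[...,2]>.04)&(P[...,2]<.09)
print(k.sum(),np.percentile(P[k][:,1],[5,50,90,95,99]))
E
```

```text
t 6.7 pf [-0.0494  0.0366] 0.2607 yaw 79.96 F [ 0.1  0.4 -0.5] turn -0.0
(-0.0476, 0.0275, 0.26) [-0.23  0.05  0.02]
(-0.0476, 0.0275, 0.166) [-0.22  0.04  2.37]
292 [0.18183643 0.18898353 0.19074707 0.19119225 0.19198292]
```

View pics/s2.png

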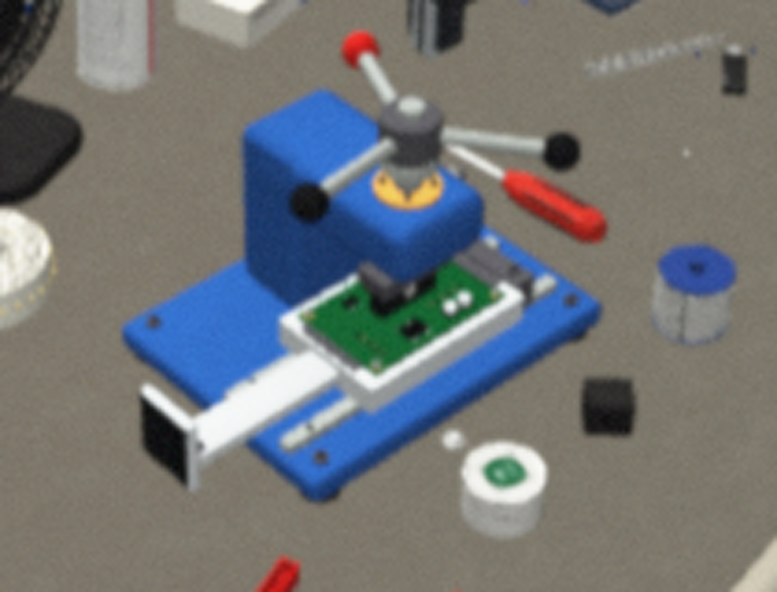

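The nest is home: plate face at y ≈ 190 mm against the given 189 mm, and the stop was felt. The wheel has not turned. Now I lower the closed fingers into the gap between the two black arms.

Emit:
play_rows(motion=[[-0.23,0.05,0.6,0,0],[-0.23,0.05,1.4,0,0],[-0.23,0.05,2.1,0,0],[-0.23,0.05,2.43,0,0],[0.05,0.27,2.43,0,0]])

```text
clock: 7.42
position: [0.4636, 0.0291, 0.1631]
ee_rot: [-0.001, 0.766, 0.643, -0.001]
contact_force: [-0.6, -0.2, 1.0]
width: 0.0003
gripper_force: 0.0
```

```bash
python3 - <<'E'
from go import *
r=.055
go([(r*np.cos(np.radians(a)),r*np.sin(np.radians(a)),.163) for a in (135,120,108,96,84)],80)
E
```

```text
t 7.425 pf [-0.0386  0.0415] 0.1631 yaw 80.05 F [-0.6 -0.2  1. ] turn 0.0
(np.float64(-0.03889087296526011), np.float64(0.038890872965260115), 0.163) [-0.06 -0.01  0.  ]
(np.float64(-0.027499999999999986), np.float64(0.047631397208144126), 0.163) [0.15 0.28 0.  ]
(np.float64(-0.016995934690622105), np.float64(0.05230810839623345), 0.163) [0.27 0.54 0.  ]
(np.float64(-0.0057490654797209455), np.float64(0.05469870424525503), 0.163) [0.33 0.82 0.  ]
(np.float64(0.00574906547972094), np.float64(0.05469870424525503), 0.163) [ 0.33  1.11 -0.  ]
```

Emit:
play_rows(motion=[[0.15,0.28,0,0,0],[0.27,0.54,0,0,0],[0.33,0.82,0,0,0],[0.33,1.11,0,0,0]])

```text
clock: 7.92
position: [0.51, 0.0339, 0.1641]
ee_rot: [-0.0, 0.766, 0.643, -0.0]
contact_force: [-2.6, 0.3, 2.5]
width: 0.0
gripper_force: 1.2
```

```bash
python3 - <<'E'
from go import *
r=.055
go([(r*np.cos(np.radians(a)),r*np.sin(np.radians(a)),.163) for a in (84,72,60,48,36,24)],80)
E
```

```text
t 7.925 pf [0.0063 0.0544] 0.1641 yaw 80.08 F [-2.6  0.3  2.5] turn 0.01
(np.float64(0.00574906547972094), np.float64(0.05469870424525503), 0.163) [ 0.01 -0.01  0.03]
(np.float64(0.01699593469062211), np.float64(0.05230810839623345), 0.163) [-0.05  0.27  0.03]
(np.float64(0.027500000000000007), np.float64(0.047631397208144126), 0.163) [-0.17  0.53  0.03]
(np.float64(0.03680218334973721), np.float64(0.040872965401256685), 0.163) [-0.34  0.76  0.03]
(np.float64(0.04449593469062211), np.float64(0.032328188876086024), 0.163) [-0.55  0.95  0.03]
(np.float64(0.05024500017034305), np.float64(0.022370515369169012), 0.163) [-0.8   1.1   0.03]
```

Emit:
play_rows(motion=[[-0.06,0.28,0,0,0],[-0.18,0.55,0,0,0],[-0.35,0.78,0,0,0],[-0.56,0.97,0,0,0],[-0.81,1.12,0,0,0]])

```text
clock: 8.55
position: [0.5484, -0.0067, 0.1636]
ee_rot: [0.0, 0.766, 0.643, -0.0]
contact_force: [0.4, 0.0, 1.0]
width: -0.0
gripper_force: 0.0
```

Emit:
play_rows(motion=[[-0.27,0.08,0,0,0],[-0.56,0.115,0,0,0],[-0.85,0.08,0,0,0],[-1.12,0,0,0,0],[-1.37,-0.15,0,0,0]])

```text
clock: 9.18
position: [0.5326, -0.0594, 0.164]
ee_rot: [0.0, 0.766, 0.643, 0.0]
contact_force: [1.6, 0.4, 0.8]
width: 0.0004
gripper_force: 0.5
```

```bash
python3 - <<'E'
from h import *
from go import *
r=.055
go([(r*np.cos(np.radians(a)),r*np.sin(np.radians(a)),.163) for a in (-36,-48,-60,-72)],80)
d=manip.get_image("scene");pickle.dump(d,open("scene3.pkl","wb"))
a=cv2.resize(d["img"][150:310,230:440],None,fx=3.7,fy=3.7,interpolation=cv2.INTER_CUBIC)
cv2.imwrite("pics/s3.png",a[:,:,::-1])
E
```

```text
t 9.175 pf [ 0.0447 -0.0336] 0.164 yaw 80.06 F [1.6 0.4 0.8] turn 0.01
(np.float64(0.04449593469062211), np.float64(-0.032328188876086024), 0.163) [ 0.03 -0.    0.02]
(np.float64(0.03680218334973721), np.float64(-0.040872965401256685), 0.163) [-0.18 -0.2   0.02]
(np.float64(0.027500000000000007), np.float64(-0.047631397208144126), 0.163) [-0.35 -0.43  0.02]
(np.float64(0.01699593469062211), np.float64(-0.05230810839623345), 0.163) [-0.47 -0.69  0.02]
```

View pics/s3.png

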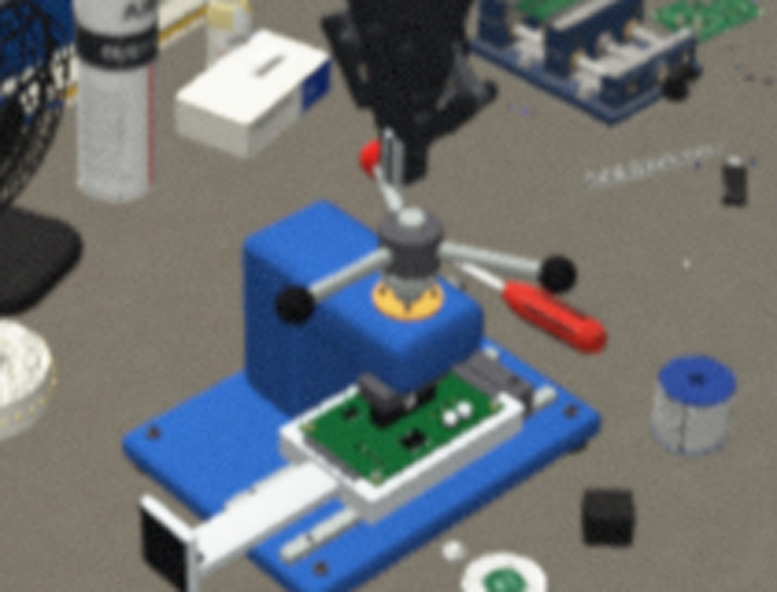

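The wheel has barely turned: the left black ball went from crop (310,313) to (295,303). Yet the gripper now stands near the red arm. I compare the gripper's true place with the reported TCP.

```bash
python3 - <<'E'
from h import *
from go import *
s=manip.get_state();p=s["position"]
d=load("scene3")
print(p,proj(d,[p,p+[0,0,.019],p+[0,0,.1]]), "in crop", (proj(d,[p,p+[0,0,.019],p+[0,0,.1]])-[230,150])*3.7)
print("scene2 tcp", (proj(d,[.4521,.0262,.2607])-[230,180])*3.7)
C=cloud(d)
for cx,cy in((395,175),(415,170),(392,145),(410,120),(372,155)):
    u,v=int(230+cx/3.7),int(150+cy/3.7);print((cx,cy),C[v,u].round(3))
t=manip.get_image("top");pickle.dump(t,open("top3.pkl","wb"))
cv2.imwrite("pics/t3.png",cv2.resize(t["img"][170:330,220:430],None,fx=3.7,fy=3.7,interpolation=cv2.INTER_CUBIC)[:,:,::-1])
E
```

```text
[ 0.53126877 -0.06033708  0.16392051] [[337.98497067 209.80489118]
 [338.26020518 202.92549713]
 [339.49569795 172.06976394]] in crop [[399.54439148 221.27809736]
 [400.56275915 195.82433939]
 [405.13408242  81.65812658]]
scene2 tcp [[428.42429045  93.00987748]]
(395, 175) [ 0.528 -0.046  0.209]
(415, 170) [ 0.52  -0.057  0.211]
(392, 145) [ 0.531 -0.046  0.228]
(410, 120) [ 0.516 -0.042  0.254]
(372, 155) [ 0.561 -0.069  0.198]
```

View pics/t3.png

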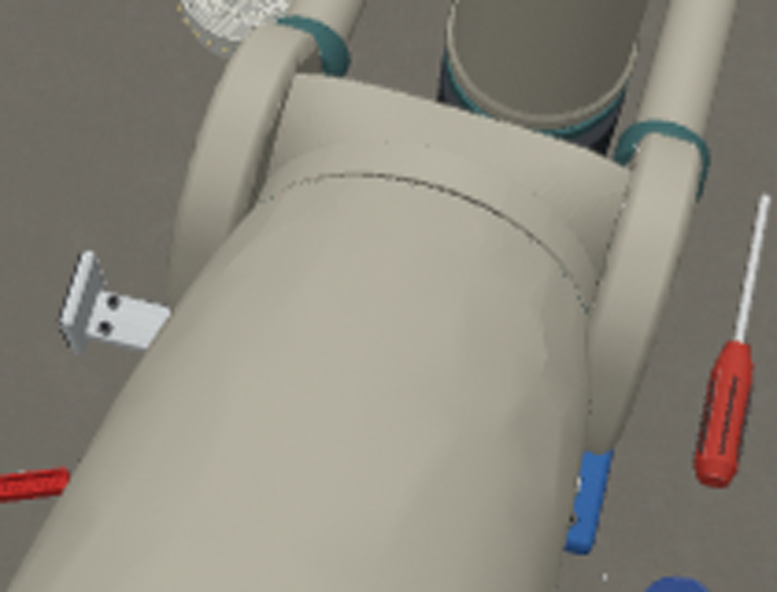

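Emit:
play_rows(motion=[[0,0,-0.9,0,0],[0.2,-0.2,-1.7,0,0],[0.9,-1.0,-1.7,0,0],[1.6,-1.8,-1.7,0,0],[1.94,-2.24,-1.7,0,0]])

```text
clock: 9.9
position: [0.4563, 0.0344, 0.2317]
ee_rot: [-0.0, 0.765, 0.644, -0.0]
contact_force: [0.2, -0.2, -0.3]
width: -0.0002
gripper_force: 0.0
```

```bash
python3 - <<'E'
from h import *
from go import *
go([],80)
s=manip.get_state();p=s["position"]
d=manip.get_image("scene");pickle.dump(d,open("scene4.pkl","wb"))
pt=(proj(d,[p])[0]);u,v=int(pt[0]),int(pt[1])
im=d["img"][v-60:v+50,u-70:u+70].copy()
im=cv2.resize(im,None,fx=5,fy=5,interpolation=cv2.INTER_CUBIC);cv2.drawMarker(im,(350,300),(255,255,0),0,15,1)
cv2.imwrite("pics/s4.png",im[:,:,::-1])
C=cloud(d);P=np.dstack([(C[...,:2]-O)@RP,C[...,2]]);pp=np.r_[(p[:2]-O)@RP,p[2]]
k=(np.linalg.norm(P[...,:2]-pp[:2],axis=2)<.05)&(P[...,2]>.212)
Q=P[k]-pp
for lo in np.arange(-.02,.09,.01):
    m=(Q[:,2]>=lo)&(Q[:,2]<lo+.01)
    if m.sum(): print(lo.round(3),m.sum(),Q[m][:,:2].min(0).round(3),Q[m][:,:2].max(0).round(3))
print(np.sort(Q[:,2])[:10].round(4), u,v)
E
```

```text
t 9.9 pf [-0.0467  0.0454] 0.2317 yaw 80.14 F [ 0.2 -0.2 -0.3] turn 0.01
0.02 3 [-0.008  0.001] [-0.006  0.005]
0.03 30 [-0.015 -0.007] [0.008 0.013]
0.04 60 [-0.018 -0.007] [0.012 0.014]
0.05 62 [-0.017 -0.009] [0.013 0.013]
0.06 47 [-0.017 -0.003] [0.01  0.014]
0.07 83 [-0.035 -0.008] [0.029 0.015]
0.08 140 [-0.04  -0.012] [0.036 0.015]
[0.0281 0.0296 0.0298 0.0303 0.0304 0.0315 0.0318 0.0323 0.033  0.034 ] 341 217
```

View pics/s4.png

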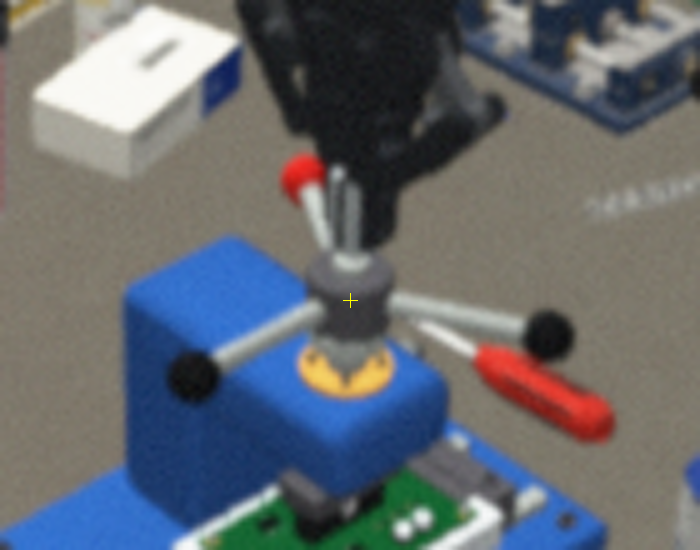

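The fingertips really stand about 30 mm above the reported TCP point: the cross marks the TCP and the tip is at about (380,245). So the fingers slid over the arm. I go in again, lower, with the tip about 15 mm below the arms' mid-height.

Emit:
play_rows(motion=[[-0.2,0.06,0.4,0,0],[-0.2,0.06,1.0,0,0],[-0.2,0.06,1.5,0,0],[-0.2,0.06,1.9,0,0],[-0.2,0.06,2.14,0,0]])

```text
clock: 10.58
position: [0.4591, 0.0243, 0.1452]
ee_rot: [-0.0, 0.766, 0.643, -0.001]
contact_force: [0.5, -1.1, 0.6]
width: -0.0001
gripper_force: 0.0
```

Emit:
play_rows(motion=[[0.21,0.22,0,0,0],[0.37,0.47,0,0,0],[0.48,0.76,0.01,0,0],[0.52,1.06,0.02,0,0]])

```text
clock: 11.08
position: [0.5042, 0.0381, 0.1452]
ee_rot: [-0.0, 0.765, 0.643, -0.001]
contact_force: [-2.3, -0.8, 0.4]
width: -0.0001
gripper_force: 1.1
```

```bash
python3 - <<'E'
from h import *
from go import *
go([(-.002,.058,.146)],80)
d=manip.get_image("scene");pickle.dump(d,open("scene5.pkl","wb"))
cv2.imwrite("pics/s5.png",cv2.resize(d["img"][150:310,230:440],None,fx=3.7,fy=3.7,interpolation=cv2.INTER_CUBIC)[:,:,::-1])
E
```

```text
t 11.075 pf [-0.0002  0.0575] 0.1452 yaw 80.1 F [-2.3 -0.8  0.4] turn 0.01
(-0.002, 0.058, 0.146) [ 0.01 -0.05 -0.02]
```

View pics/s5.png

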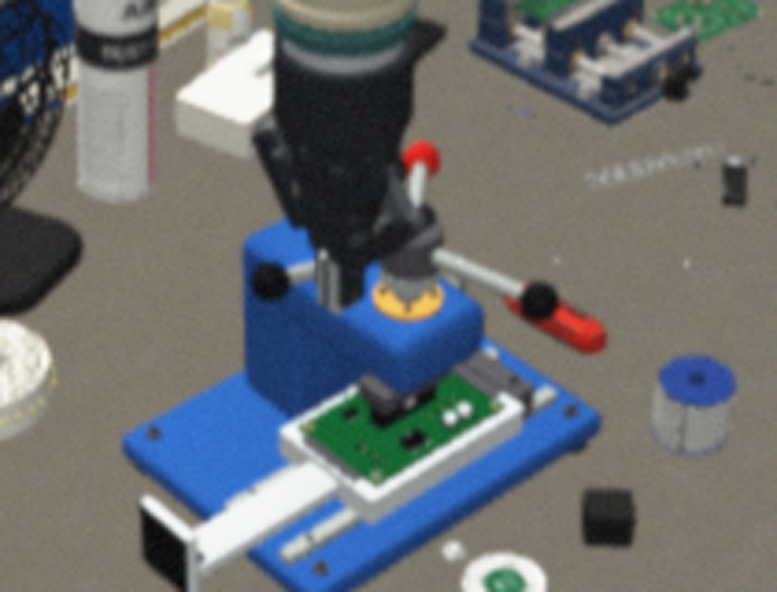

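The crop shows the fingers (335,280) bearing on the arm of the left black ball (268,282). The wheel is turning clockwise, with the red ball now at (422,158). That was my tenth and last view, so I go on by numbers.

Emit:
play_rows(motion=[[-0.02,0.3,0.02,0,0],[-0.11,0.59,0.03,0,0],[-0.25,0.86,0.05,0,0],[-0.44,1.09,0.07,0,0],[-0.68,1.28,0.08,0,0]])

```text
clock: 11.75
position: [0.5505, 0.0019, 0.1419]
ee_rot: [-0.0, 0.766, 0.643, 0.0]
contact_force: [-1.1, 2.5, -0.1]
width: -0.0002
gripper_force: 1.0
```

Emit:
play_rows(motion=[[-0.27,0.13,0.02,0,0],[-0.57,0.21,0.03,0,0],[-0.87,0.22,0.05,0,0],[-1.17,0.16,0.07,0,0],[-1.45,0.05,0.08,0,0]])

```text
clock: 12.38
position: [0.5421, -0.0557, 0.1391]
ee_rot: [0.0, 0.766, 0.643, 0.001]
contact_force: [2.0, 4.9, -0.2]
width: -0.0001
gripper_force: 2.0
```

```bash
cat >> go.py <<'E'
def balls(d):
    "wheel ball angles (press frame, deg) from the cloud: points at ball height, 78..98 mm from the axis"
    from h import cloud
    C=cloud(d);x=(C[...,:2]-O)@RP;r=np.hypot(x[...,0],x[...,1]);I=d["img"].astype(int)
    k=(r>.078)&(r<.100)&(C[...,2]>.165)&(C[...,2]<.206)
    red=k&(I[...,0]>110)&(I[...,1]<70);blk=k&(I.max(2)<70)
    for n,m in(("red",red),("blk",blk)):
        a=np.degrees(np.arctan2(x[m][:,1],x[m][:,0]));print(n,m.sum(),np.histogram(a,36,(-180,180))[0].tolist() if m.sum() else "",np.median(a) if m.sum() else "", C[m][:,2].max() if m.sum() else "")
E
python3 - <<'E'
from h import *
from go import *
go([(.058*np.cos(np.radians(-28)),.058*np.sin(np.radians(-28)),.14)],80)
d=load("scene0");balls(d)
d=manip.get_image("scene");pickle.dump(d,open("scene6.pkl","wb"));balls(d)
E
```

```text
t 12.375 pf [ 0.0534 -0.0283] 0.1391 yaw 80.04 F [ 2.   4.9 -0.2] turn 0.0
(np.float64(0.051210960385817766), np.float64(-0.02722935064158167), 0.14) [ 0.03 -0.05 -0.02]
red 51 [0, 0, 0, 0, 0, 0, 0, 0, 0, 0, 0, 0, 0, 0, 0, 25, 26, 0, 0, 0, 0, 0, 0, 0, 0, 0, 0, 0, 0, 0, 0, 0, 0, 0, 0, 0] -19.868410551063395 0.20247186607771023
blk 166 [0, 0, 21, 58, 1, 0, 0, 0, 0, 0, 0, 0, 0, 0, 0, 0, 0, 0, 0, 0, 0, 0, 0, 0, 0, 0, 0, 46, 40, 0, 0, 0, 0, 0, 0, 0] 92.467722238026 0.20271526816942287
red 88 [57, 31, 0, 0, 0, 0, 0, 0, 0, 0, 0, 0, 0, 0, 0, 0, 0, 0, 0, 0, 0, 0, 0, 0, 0, 0, 0, 0, 0, 0, 0, 0, 0, 0, 0, 0] -171.523838343355 0.19372170711281217
blk 91 [0, 0, 0, 0, 0, 0, 0, 0, 0, 0, 0, 0, 7, 0, 0, 0, 0, 0, 0, 0, 0, 0, 0, 0, 0, 77, 7, 0, 0, 0, 0, 0, 0, 0, 0, 0] 76.52931856790438 0.19375849044009294
```

Emit:
play_rows(motion=[[-0.25,-0.17,0.02,0,0],[-0.46,-0.39,0.03,0,0],[-0.62,-0.64,0.05,0,0],[-0.73,-0.93,0.07,0,0],[-0.77,-1.23,0.08,0,0]])

```text
clock: 13.05
position: [0.4921, -0.0778, 0.1371]
ee_rot: [0.004, 0.766, 0.643, 0.003]
contact_force: [8.0, 1.9, -0.8]
width: -0.0002
gripper_force: 3.0
```

```bash
python3 - <<'E'
from h import *
from go import *
r=.058
go([(r*np.cos(np.radians(a)),r*np.sin(np.radians(a)),.135) for a in(-88,-100,-112,-124,-136,-148)],80)
d=manip.get_image("scene");pickle.dump(d,open("scene7.pkl","wb"));balls(d)
E
```

```text
t 13.05 pf [ 0.008  -0.0588] 0.1371 yaw 80.02 F [ 8.   1.9 -0.8] turn 0.0
(np.float64(0.0020241708087450627), np.float64(-0.05796466796710756), 0.135) [ 0.02 -0.15  0.05]
(np.float64(-0.010071594304681958), np.float64(-0.057118849674708067), 0.135) [ 0.04 -0.45  0.05]
(np.float64(-0.021727182418122902), np.float64(-0.05377666356487367), 0.135) [ 0.13 -0.74  0.04]
(np.float64(-0.03243318840130331), np.float64(-0.048084179208192426), 0.135) [ 0.27 -1.01  0.04]
(np.float64(-0.04172170841964177), np.float64(-0.04029018548662184), 0.135) [ 0.46 -1.24  0.04]
(np.float64(-0.04918678957707271), np.float64(-0.030735317325525886), 0.135) [ 0.7  -1.43  0.04]
red 80 [0, 0, 0, 0, 0, 0, 0, 0, 0, 0, 0, 0, 0, 0, 0, 0, 0, 0, 0, 0, 0, 0, 0, 0, 0, 0, 0, 0, 0, 0, 0, 60, 20, 0, 0, 0] 136.7978430491608 0.19144504809759705
blk 117 [0, 0, 0, 0, 0, 0, 8, 48, 2, 0, 0, 0, 0, 0, 0, 0, 0, 0, 0, 14, 45, 0, 0, 0, 0, 0, 0, 0, 0, 0, 0, 0, 0, 0, 0, 0] 12.642257042900969 0.19244825587396405
```

Emit:
play_rows(motion=[[0.02,-0.3,0.02,0,0],[0.11,-0.59,0.03,0,0],[0.25,-0.86,0.05,0,0]])

```text
clock: 13.48
position: [0.4599, -0.0635, 0.1352]
ee_rot: [0.005, 0.766, 0.643, 0.002]
contact_force: [5.4, -1.5, 0.1]
width: 0.0003
gripper_force: 2.7
```

```bash
python3 - <<'E'
from h import *
from go import *
r=.058
go([(r*np.cos(np.radians(a)),r*np.sin(np.radians(a)),.133) for a in(-124,-130,-136,-142,-148)],80)
d=manip.get_image("scene");pickle.dump(d,open("scene8.pkl","wb"));balls(d)
E
```

```text
t 13.475 pf [-0.0262 -0.0503] 0.1352 yaw 80.07 F [ 5.4 -1.5  0.1] turn 0.01
(np.float64(-0.03243318840130331), np.float64(-0.048084179208192426), 0.133) [ 0.06 -0.16  0.05]
(np.float64(-0.03728168136181929), np.float64(-0.044430577700900725), 0.133) [ 0.15 -0.28  0.05]
(np.float64(-0.04172170841964177), np.float64(-0.04029018548662184), 0.133) [ 0.25 -0.39  0.05]
(np.float64(-0.04570462370918987), np.float64(-0.03570836556888819), 0.133) [ 0.37 -0.49  0.05]
(np.float64(-0.04918678957707271), np.float64(-0.030735317325525886), 0.133) [ 0.49 -0.57  0.05]
red 77 [0, 0, 0, 0, 0, 0, 0, 0, 0, 0, 0, 0, 0, 0, 0, 0, 0, 0, 0, 0, 0, 0, 0, 0, 0, 0, 0, 7, 67, 3, 0, 0, 0, 0, 0, 0] 104.98722884858435 0.18896141333693936
blk 121 [0, 0, 0, 52, 23, 0, 0, 0, 0, 0, 0, 0, 0, 0, 0, 4, 37, 5, 0, 0, 0, 0, 0, 0, 0, 0, 0, 0, 0, 0, 0, 0, 0, 0, 0, 0] -139.24437649963784 0.19009587903966202
```

Emit:
play_rows(motion=[[0.09,-0.12,0.01,0,0],[0.19,-0.23,0.02,0,0],[0.25,-0.28,0.02,0,0]])

```text
clock: 13.9
position: [0.4571, -0.0606, 0.1357]
ee_rot: [0.016, 0.764, 0.645, 0.001]
contact_force: [16.2, -26.6, -8.0]
width: -0.0002
gripper_force: 15.1
```

Emit:
play_rows(motion=[[0.06,-0.05,0,0,0],[0.12,-0.09,0,0,0],[0.18,-0.14,0.01,0,0]])

```text
clock: 14.28
position: [0.4571, -0.0603, 0.1361]
ee_rot: [0.024, 0.763, 0.646, -0.001]
contact_force: [21.6, -46.2, -14.8]
width: 0.0001
gripper_force: 23.8
```

The tool stopped dead at about 51 N, with the reaction square to the arm. The ball heights also agree with wheel ≈ 4.5, so this is the depth stop. I ease off and go back through the free gap, measuring before I push the other way.

Emit:
play_rows(motion=[[-0.2,0.2,0,0,0],[-0.43,0.42,0,0,0],[-0.57,0.69,0,0,0],[-0.66,0.98,0,0,0],[-0.68,1.28,0,0,0]])

```text
clock: 14.9
position: [0.4883, -0.0768, 0.1322]
ee_rot: [-0.0, 0.766, 0.643, -0.0]
contact_force: [0.7, 0.3, -0.6]
width: 0.0003
gripper_force: 0.0
```

```bash
cat >> go.py <<'E'
def conn(d,show=1):
    "heights seen near the connector seat (press frame): left flank/top of connector, ram foot"
    from h import cloud
    C=cloud(d);x=(C[...,:2]-O)@RP
    k=(abs(x[...,0])<.035)&(abs(x[...,1])<.035)&(C[...,2]>.05)&(C[...,2]<.14)
    P=np.c_[x[k],C[k][:,2],d["img"][k]]
    for y in np.arange(-.03,.035,.01):
        for q in (P[abs(P[:,1]-y)<.005],):
            print(y.round(3),len(q),np.histogram(q[:,2],12,(.05,.11))[0].tolist())
E
python3 - <<'E'
from h import *
from go import *
r=.058
go([(r*np.cos(np.radians(a)),r*np.sin(np.radians(a)),.135) for a in(-88,-76,-64,-52,-40,-28)],80)
d=manip.get_image("scene");pickle.dump(d,open("scene9.pkl","wb"));balls(d)
print("before");conn(load("scene2"));print("now");conn(d)
E
```

```text
t 14.9 pf [ 0.0041 -0.0585] 0.1322 yaw 80.08 F [ 0.7  0.3 -0.6] turn 0.01
(np.float64(0.0020241708087450627), np.float64(-0.05796466796710756), 0.135) [ 0.01 -0.05 -0.07]
(np.float64(0.014031469944780725), np.float64(-0.0562771521240078), 0.135) [ 0.05  0.25 -0.07]
(np.float64(0.025425526513766495), np.float64(-0.052130054685351694), 0.135) [ 0.16  0.53 -0.07]
(np.float64(0.035708365568888185), np.float64(-0.04570462370918988), 0.135) [ 0.32  0.79 -0.07]
(np.float64(0.044430577700900725), np.float64(-0.03728168136181928), 0.135) [ 0.53  1.01 -0.07]
(np.float64(0.051210960385817766), np.float64(-0.02722935064158167), 0.135) [ 0.78  1.18 -0.07]
red 77 [0, 0, 0, 0, 0, 0, 0, 0, 0, 0, 0, 0, 0, 0, 0, 0, 0, 0, 0, 0, 0, 0, 0, 0, 0, 0, 0, 2, 61, 14, 0, 0, 0, 0, 0, 0] 106.62252820810258 0.188433568621271
blk 123 [0, 0, 0, 41, 31, 0, 0, 0, 0, 0, 0, 0, 0, 0, 0, 3, 34, 14, 0, 0, 0, 0, 0, 0, 0, 0, 0, 0, 0, 0, 0, 0, 0, 0, 0, 0] -137.10106304697408 0.18915038787901203
before
-0.03 62 [12, 31, 6, 0, 0, 0, 0, 0, 0, 0, 0, 0]
-0.02 64 [13, 16, 6, 3, 2, 0, 2, 3, 0, 0, 0, 0]
-0.01 83 [16, 26, 9, 8, 3, 0, 3, 2, 0, 0, 0, 1]
0.0 70 [13, 24, 5, 3, 5, 2, 2, 2, 0, 0, 0, 0]
0.01 99 [19, 44, 5, 6, 3, 0, 2, 3, 0, 0, 0, 0]
0.02 149 [21, 48, 10, 11, 9, 2, 2, 8, 15, 5, 0, 0]
0.03 231 [36, 63, 3, 1, 0, 0, 8, 12, 19, 2, 0, 0]
now
-0.03 57 [8, 25, 8, 0, 1, 0, 0, 0, 0, 0, 0, 0]
-0.02 81 [14, 23, 5, 1, 4, 8, 7, 0, 0, 0, 0, 0]
-0.01 83 [11, 30, 8, 1, 5, 6, 4, 0, 0, 0, 0, 0]
0.0 74 [15, 26, 1, 1, 3, 4, 7, 1, 0, 0, 0, 0]
0.01 98 [10, 32, 4, 0, 5, 6, 20, 3, 0, 0, 0, 1]
0.02 154 [23, 49, 11, 1, 2, 18, 26, 0, 0, 0, 0, 1]
0.03 222 [39, 56, 4, 2, 12, 16, 12, 0, 0, 0, 0, 2]
```

Emit:
play_rows(motion=[[0.04,0.3,0,0,0],[0.15,0.59,0,0,0],[0.31,0.84,0,0,0],[0.52,1.06,-0.01,0,0],[0.77,1.23,-0.03,0,0]])

```text
clock: 15.58
position: [0.542, -0.0546, 0.1336]
ee_rot: [-0.0, 0.766, 0.643, -0.001]
contact_force: [-2.9, -1.5, 0.1]
width: -0.0
gripper_force: 0.8
```

Emit:
play_rows(motion=[[0.28,0.11,-0.02,0,0],[0.58,0.17,-0.04,0,0],[0.88,0.16,-0.05,0,0],[1.18,0.08,-0.07,0,0],[1.45,-0.05,-0.09,0,0]])

```text
clock: 16.2
position: [0.5506, 0.0029, 0.1377]
ee_rot: [0.001, 0.766, 0.643, 0.0]
contact_force: [-0.3, -5.1, 1.9]
width: -0.0
gripper_force: 1.7
```

Emit:
play_rows(motion=[[0.24,-0.19,-0.02,0,0],[0.43,-0.42,-0.04,0,0],[0.57,-0.69,-0.05,0,0],[0.66,-0.98,-0.07,0,0],[0.68,-1.28,-0.09,0,0]])

```text
clock: 16.82
position: [0.5041, 0.0386, 0.141]
ee_rot: [0.0, 0.766, 0.643, 0.001]
contact_force: [3.9, -1.6, 0.7]
width: -0.0001
gripper_force: 1.6
```

```bash
python3 - <<'E'
from h import *
from go import *
go([],80)
d=manip.get_image("scene");pickle.dump(d,open("scene10.pkl","wb"));balls(d);conn(d)
E
```

```text
t 16.825 pf [-0.0004  0.0579] 0.141 yaw 80.07 F [ 3.9 -1.6  0.7] turn 0.01
red 72 [0, 0, 0, 0, 62, 10, 0, 0, 0, 0, 0, 0, 0, 0, 0, 0, 0, 0, 0, 0, 0, 0, 0, 0, 0, 0, 0, 0, 0, 0, 0, 0, 0, 0, 0, 0] -133.3230920273652 0.19633052246749838
blk 86 [0, 0, 0, 0, 0, 0, 0, 0, 0, 0, 0, 0, 0, 0, 0, 0, 0, 0, 0, 0, 0, 0, 0, 0, 0, 0, 0, 0, 19, 67, 0, 0, 0, 0, 0, 0] 113.28660360134188 0.1959456089602392
-0.03 61 [13, 31, 2, 0, 0, 0, 2, 0, 0, 0, 0, 0]
-0.02 77 [13, 22, 8, 3, 2, 3, 5, 2, 0, 0, 0, 0]
-0.01 77 [7, 27, 11, 2, 1, 2, 6, 2, 0, 0, 0, 0]
0.0 74 [13, 26, 6, 3, 0, 4, 6, 1, 0, 0, 0, 1]
0.01 103 [11, 43, 6, 5, 1, 2, 6, 7, 0, 0, 0, 0]
0.02 167 [24, 62, 11, 8, 1, 2, 5, 31, 3, 0, 0, 0]
0.03 198 [30, 58, 2, 0, 1, 8, 14, 18, 1, 0, 0, 1]
```

Emit:
play_rows(motion=[[-0.04,-0.3,-0.02,0,0],[-0.15,-0.59,-0.04,0,0],[-0.31,-0.84,-0.06,0,0],[-0.31,-0.84,-0.06,0,0]])

```text
clock: 17.38
position: [0.4665, 0.0315, 0.1431]
ee_rot: [-0.001, 0.766, 0.643, -0.001]
contact_force: [0.2, -0.7, -0.1]
width: 0.0
gripper_force: 0.0
```

Emit:
play_rows(motion=[[0.16,0.25,0,0,0],[0.27,0.54,0,0,0],[0.27,0.54,-1.0,0,0],[0.27,0.54,-2.3,0,0],[0.27,0.54,-3.2,0,0]])

```text
clock: 18.0
position: [0.4937, 0.0388, 0.2733]
ee_rot: [0.001, 0.766, 0.643, 0.001]
contact_force: [-0.0, 0.4, 0.3]
width: 0.0001
gripper_force: 0.0
```

Emit:
play_rows(motion=[[0,-1.2,0,0,0],[0,-2.5,0,0,0],[0,-3.8,0,0,0],[0,-4.6,0,0,0],[0,-4.6,0,0,0]])

```text
clock: 18.62
position: [0.3098, 0.0708, 0.2717]
ee_rot: [0.0, 0.765, 0.644, 0.0]
contact_force: [0.8, -0.2, 0.5]
width: 0.0001
gripper_force: 0.0
```

```bash
python3 - <<'E'
from h import *
from go import *
go([],80)
d=manip.get_image("scene");pickle.dump(d,open("scene11.pkl","wb"));balls(d);conn(d)
C=cloud(d);P=np.dstack([(C[...,:2]-O)@RP,C[...,2]])
k=(P[...,1]>.17)&(P[...,1]<.27)&(abs(P[...,0])<.035)&(P[...,2]>.04)&(P[...,2]<.09)
print("plate",np.percentile(P[k][:,1],[50,90,95]))
# dark points of connector/ram flank, -x side facing camera
s=(P[...,0]>-.03)&(P[...,0]<.02)&(P[...,1]>.005)&(P[...,1]<.04)&(P[...,2]>.058)&(P[...,2]<.10)
for v,u in np.argwhere(s)[::1]:
    pass
z=P[...,2];I=d["img"]
uu=np.unique(np.argwhere(s)[:,1])
for u in uu[::3]:
    vs=np.where(s[:,u])[0];print(u,[(int(v),round(float(z[v,u])*1e3),round(float(P[v,u,0])*1e3),round(float(P[v,u,1])*1e3),int(I[v,u].mean())) for v in vs])
E
```

```text
t 18.625 pf [-0.1973  0.0559] 0.2717 yaw 80.14 F [ 0.8 -0.2  0.5] turn 0.01
red 56 [0, 0, 0, 0, 0, 0, 0, 0, 52, 4, 0, 0, 0, 0, 0, 0, 0, 0, 0, 0, 0, 0, 0, 0, 0, 0, 0, 0, 0, 0, 0, 0, 0, 0, 0, 0] -95.71475848197139 0.19926996987247025
blk 146 [0, 0, 0, 0, 0, 0, 0, 0, 0, 0, 0, 0, 0, 0, 0, 0, 0, 0, 0, 0, 17, 47, 0, 0, 0, 0, 0, 0, 0, 0, 0, 0, 58, 24, 0, 0] 142.9914470434619 0.20029631877219542
-0.03 58 [11, 29, 3, 0, 0, 0, 2, 1, 0, 0, 0, 0]
-0.02 64 [8, 24, 9, 4, 0, 1, 2, 3, 0, 0, 0, 0]
-0.01 70 [14, 28, 5, 5, 0, 1, 5, 3, 0, 0, 0, 0]
0.0 65 [10, 28, 8, 5, 1, 2, 5, 2, 0, 0, 0, 0]
0.01 85 [10, 41, 7, 4, 1, 0, 7, 3, 0, 0, 0, 0]
0.02 158 [20, 60, 12, 10, 3, 1, 3, 14, 20, 0, 0, 0]
0.03 209 [32, 58, 1, 1, 1, 3, 14, 13, 12, 0, 0, 1]
plate [0.18892156 0.19054785 0.19083277]
325 [(265, 58, 11, 32, 58)]
328 [(253, 90, 11, 24, 92), (254, 91, 7, 28, 89), (255, 92, 4, 31, 71), (256, 85, 7, 27, 57), (257, 81, 8, 27, 54), (258, 80, 7, 28, 59), (265, 58, 7, 27, 55), (269, 61, -5, 38, 62)]
331 [(253, 94, 3, 23, 97), (254, 92, 2, 23, 103), (255, 91, 1, 24, 101), (256, 90, -1, 26, 92), (257, 88, -2, 27, 71),
[... 325 characters left out ...]
, (260, 86, -13, 28, 57), (261, 83, -12, 27, 51), (262, 78, -11, 26, 37), (263, 65, -3, 17, 23), (264, 67, -7, 21, 14), (265, 64, -7, 21, 17), (273, 59, -22, 36, 59)]
337 [(256, 93, -12, 18, 75), (257, 88, -11, 17, 65), (258, 89, -15, 20, 57), (259, 87, -15, 20, 51), (260, 78, -11, 16, 42), (261, 70, -6, 11, 25), (262, 62, -3, 8, 8), (263, 66, -8, 13, 18), (264, 62, -7, 12, 20), (265, 60, -8, 13, 36), (266, 59, -10, 15, 52), (269, 60, -18, 22, 55), (270, 58, -19, 24, 55)]
340 [(256, 87, -12, 9, 50), (257, 84, -12, 9, 65), (258, 84, -15, 11, 91), (267, 61, -18, 13, 63), (268, 59, -20, 14, 35), (269, 58, -21, 16, 19), (270, 61, -26, 20, 24), (271, 59, -27, 21, 43)]
343 [(269, 58, -26, 11, 22)]
```

Connector top reads about 70 mm (seated), the ram's underside about 79–80 mm, and the plate is at 190 mm (home). The tool is clear of everything.

```bash
python3 -c "
from rig import manip
print(manip.sign_off())"
```

```text
the job is handed in; nothing more can be done
None
```

The job is handed in: the nest is home, the connector measures flush after the wheel reached the depth stop, and the ram is backed off with about 9 mm of air, all in under 19 s. My first pass at the wheel slid over an arm because the fingertips sit about 30 mm short of the reported TCP, and I did not re-measure the bystanders at the end.

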